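# Nest the domed pot lids

## Task

First take the socket out of the large black-rimmed lid and put it in the cream basket. Then nest the upturned domed lids, knobs down, where the large one lies on the mat: the yellow-rimmed medium lid sitting level and fully down inside the large one, and the small red-rimmed lid level and fully down inside the medium one. Set the lids down rather than dropping them, and leave the air tool, oil bottle and screwdriver where they are.

Things in the scene. Friction and masses are not known exactly. Their poses are not given: they have to be found in the camera images.
- lid_large: Aluminium domed pot lid with a black rim, 172 mm over the rim, 48 mm high, about 150 g, loose on the mat. Lies hollow up on its flat knob, a black disc (radius 28 mm, 10 mm high). Origin: centre of the knob's end face on which it stands, z up; inner floor 14 mm above. Rim: upright black ring 9 mm thick, 12 mm high, radii 77 to 86 mm, top 48 mm above origin; pinch it from above, one finger inside. Inner floor radius 32 mm.
- lid_medium: Aluminium domed pot lid with a yellow rim, 136 mm over the rim, 48 mm high, about 100 g, loose on the table. Lies hollow up on its flat knob, a black disc (radius 26 mm, 10 mm high). Origin: centre of the knob's end face on which it stands, z up; inner floor 14 mm above. Rim: upright yellow ring 9 mm thick, 12 mm high, radii 59 to 68 mm, top 48 mm above origin; pinch it from above, one finger inside. Inner floor radius 29 mm. Seated, its origin is 14 mm above the large lid's.
- lid_small: Aluminium domed pot lid with a red rim, 102 mm over the rim, 48 mm high, about 70 g, loose on the table. Lies hollow up on its flat knob, a black disc (radius 22 mm, 10 mm high). Origin: centre of the knob's end face on which it stands, z up; inner floor 14 mm above. Rim: upright red ring 9 mm thick, 12 mm high, radii 42 to 51 mm, top 48 mm above origin; pinch it from above, one finger inside. Seated, its origin is 14 mm above the medium lid's.
- socket: Steel wrench socket, a plain cylinder 22 mm in diameter and 36 mm tall, about 70 g, standing on end on the floor of the large lid near its middle. Origin: centre of its lower end, z along its axis.
- basket: Fixed open cream plastic basket, 150 mm (its x) by 120 mm (its y), 50 mm high, walls and floor 5 mm thick. Origin: centre of its underside.
- mat: Fixed blue rubber mat, 180 by 180 mm, 4 mm thick, under the large lid. Origin: centre of its underside.
- air_tool: Yellow and steel pneumatic grinder, 200 mm long, 45 mm high, lying on the table beyond the lids: not to be disturbed. Origin: middle of its underside; x along its length.
- oil_bottle: Grey oil bottle with a red cap, 44 mm in diameter, 70 mm tall, standing beyond the lids: not to be disturbed. Origin: centre of its base.
- screwdriver: Screwdriver lying beyond the lids: not to be disturbed. Origin: under its middle; x along its length.

How it is judged:
By the outcome, as a careful person would: the job done as asked, in the order asked, and still so for the second after the job is handed in, with the robot touching nothing.
It also fails if it takes over 72 s, if anything falls off the work surface, if the arm or the gripper's body presses on something with over 40 N, if the wrist force passes 120 N, or if a joint passes its speed limit or range.

## Robot

A 7-joint arm with a two-finger parallel gripper is mounted at the origin on the work surface. World frame = base frame: x ahead of the robot, y to its left, z up, the work surface at z = 0. Lengths are in mm, angles in rad, forces in N, time in s.
With the tool pointing down it reaches from about 425 to 950 mm from the base axis. Payload 4.7 kg.
Tool frame: the origin (TCP) lies midway between the tips of the shut fingers; the grasp point (between the pads) lies behind it (robot.grip_point_offset is the x of the grasp point in the tool frame, in mm); x points along the fingers, y is the direction in which the jaws open and shut, and the axes are right-handed (so a half turn about x gives the same grasp; the last joint's range is limited). The gripper opens to 87 mm and grips with 3 to 60 N. Pads are 19 mm wide; open, the fingers measure 117 mm over their backs; the gripper's body (75 mm by 190 mm) begins 51 mm behind the grasp point.
Start: joints at [-1.161, 0.469, -0.049, 1.532, 0.024, 1.141, -0.082], TCP at [286.74, 611.089, 222.573] pointing down, gripper open.
Joint ranges: [-2.59, 2.59], [-0.33, 1.99], [-1.39, 1.29], [0.1, 2.45], [-1.04, 4.18], [0.21, 1.99], [-2.66, 2.66]. Speed limits (rad/s): [2.57, 2.57, 3.14, 3.14, 3.14, 3.14, 3.14].

## Interface

Orientations are given as a unit quaternion [x, y, z, w].
In Python, from cell import robot gives the robot as it stands.
- The arm moves only by the tool apply_moves, never from a script. Its argument "commands" is a list of rows, each a list of 7 numbers: the turn, a rotation vector about the tool's x, y, z in units of 180 degrees (1.0 is 180 degrees), then the shift along the tool's x, y, z in units of 300 mm (1.0 is 300 mm), then the closure, from 0 (fully open) to 1 (shut). In form: [[wx, wy, wz, tx, ty, tz, grip], ...]. A call has 1 to 5 rows; each row shifts and turns the commanded pose from where the row before left it, along the tool's axes as they then stand; what a row does not reach is not made up. A row lasts 1/12 s, in which the tool goes at most 41.7 mm and 7.16 degrees, less where a joint would pass 70% of its speed; a pose out of reach is approached as far as the arm can. A call with a number of a shift or a turn outside -1 to 1 is refused whole. A call with a gripper value outside its range is refused whole. The fingers move at their own pace and stop on an object; "squeeze" is the grip in N (left out, the last holds). Time passes only in rows, so rows that do not move let the fingers close. It gives the time, the measured TCP pose, the force and the opening at its end, in the units of the state.
- robot.state(): the state, without advancing time (a new reading comes with each control period).
- robot.get_image(name): name is "scene" or "top"; returns a dict with "pixels" (420x560x3 uint8, red, green, blue), "fovy" (degrees; the focal length in pixels is half the picture's height over the tangent of half this angle, whatever the lens; pixels are square), "cx", "cy" (the principal point, pixels), "cam_to_world" (4x4, takes a point from camera to world coordinates). Camera axes: x right, y down, z forward; pixel columns grow to the right and rows downward; lengths in mm; the calibration is good to about 2 mm. A picture is of the moment at which its call begins. There is no depth.
- robot.close_job(): hands the job in, once; it reports no verdict.
Trained networks look in the newest picture that a camera, given by its name, has taken for a name from the list of things; names that differ only in an ending like _2 or _b are one class to them, and where a whole thing is asked for, a point or a joint stands for the part that bears it (a point fixed in the world has none). Each returns a list of dicts, best first, with "p" (0 to 1); they miss things now and then, are a little off and sometimes report something else, mostly with a low value. They report only what shows in the picture. A call takes as long as a camera call.
- robot.outline_of(camera, target): "pixels" (420x560 bool, what is visible of it).
- robot.landmark_of(camera, target): "location" ([x, y, z] in mm, in the coordinates of the camera as it stood for that picture, good to about 4 mm: a listed point, or the origin of a listed thing).
The state is a dict: "time_s": time; "qpos": joint angles; "qd": joint speeds; "tau": joint torques, N m; "ee_pos": TCP position; "eef_rot": TCP orientation; "ft_force": force on the tool from outside, world axes, zero at the start; "torque": the same for the moment, N m; "gripper_width": finger opening in mm.
Only numpy, scipy, OpenCV 4.12 (cv2) and the standard library are available. Lean on these libraries where they do the work, as an engineer would, in place of code of your own. Each camera call takes 0.05 s, during which the arm holds its last target. There are 200 camera calls.

## Working session

There is one attempt and no reset: what is moved stays moved. The work goes in short steps, Python scripts to look and compute and a tool call to move; the robot and the scene stay as the last step left them, time stands still between calls to the robot, and variables do not carry over. Pictures are saved under pics/ and viewed, about 8 in all and at most 12, crops included, and the job is handed in when it is done.

Besides the shell and the picture viewer there is one more tool, called after ">>>" as name([rows], argument=value, ...), one row to a line, values as JSON. apply_moves: Moves the arm, as the interface text tells. Its arguments: {"type":"object","properties":{"commands":{"type":"array","items":{"type":"array","items":{"type":"number","minimum":-1,"maximum":1}}},"squeeze":{"type":"number"}},"required":["commands"]}

```bash
mkdir -p pics; ls; cat > h.py <<'E'
from cell import robot
import numpy as np, cv2
from scipy.spatial.transform import Rotation as R
def img(n,f=None):
    d=robot.get_image(n)
    if f: cv2.imwrite('pics/'+f,d['pixels'][:,:,::-1])
    return d
def K(d):
    f=210/np.tan(np.radians(d['fovy'])/2); return f,d['cx'],d['cy']
def lm(cam,d,t):
    T=np.array(d['cam_to_world'])
    return [(round(r['p'],2),np.round((T@np.r_[r['location'],1])[:3],1).tolist()) for r in robot.landmark_of(cam,t)[:2]]
def proj(d,P):
    T=np.linalg.inv(np.array(d['cam_to_world'])); f,cx,cy=K(d)
    P=np.atleast_2d(P); c=P@T[:3,:3].T+T[:3,3]
    return c[:,:2]/c[:,2:]*f+[cx,cy]
def fit_circle(d,mask,z,r):
    "outer rim radius r at height z: fit centre by convex hull of mask pixels backprojected to plane z"
    c=max(cv2.findContours(mask.astype(np.uint8),0,1)[0],key=cv2.contourArea)
    c=cv2.convexHull(c)[:,0,:].astype(float)
    T=np.array(d['cam_to_world']); f,cx,cy=K(d)
    v=np.c_[(c-[cx,cy])/f,np.ones(len(c))]@T[:3,:3].T
    s=(z-T[2,3])/v[:,2]; P=(T[:3,3]+v*s[:,None])[:,:2]
    from scipy.optimize import least_squares
    q=least_squares(lambda a:np.hypot(*(P-a[:2]).T)-a[2],[*P.mean(0),r],loss='soft_l1').x
    return np.round(q,1), len(c)
E
cat > look.py <<'E'
from h import *
import sys
print({k:np.round(v,3).tolist() for k,v in robot.state().items()}, robot.grip_point_offset)
for cam in ['scene','top']:
    d=img(cam,sys.argv[1]+cam+'.png')
    print(cam,np.round(np.array(d['cam_to_world'])[:3,3]),d['fovy'])
    for t in ['lid_large','lid_medium','lid_small','socket','basket','mat','air_tool','oil_bottle','screwdriver']:
        print(t,lm(cam,d,t))
    for t,z,r in [('lid_large',52,86),('lid_medium',48,68),('lid_small',48,51)]:
        o=robot.outline_of(cam,t)
        if o: print(t,o[0]['p'],fit_circle(d,o[0]['pixels'],z,r))
E
python3 look.py a_
```

```text
pics
{'time_s': 0.0, 'qpos': [-1.161, 0.469, -0.049, 1.534, 0.024, 1.141, -0.082], 'qd': [0.001, -0.0, -0.0, -0.001, 0.0, 0.001, 0.0], 'tau': [-0.0, -50.797, -0.081, -23.615, -0.061, 0.038, 0.0], 'ee_pos': [286.494, 610.514, 221.469], 'eef_rot': [0.153, 0.69, -0.155, 0.69], 'ft_force': [0.554, 0.809, 0.308], 'torque': [0.009, -0.025, 0.005], 'gripper_width': 87.017} -18.700000000000003
scene [1094.  380.  699.] 49.41917344270878
lid_large [(0.76, [508.1, 76.0, 0.4]), (0.53, [663.3, -253.2, -0.9])]
lid_medium [(0.61, [457.2, -135.7, -3.2])]
lid_small [(0.72, [508.8, 295.5, -0.5]), (0.59, [700.3, -0.9, -3.0])]
socket [(0.45, [510.8, 291.0, -3.0])]
basket [(0.58, [515.8, -384.8, 0.4])]
mat []
air_tool [(0.61, [662.9, 207.5, -0.7])]
oil_bottle [(0.93, [697.2, 3.2, -1.6])]
screwdriver [(0.87, [662.7, -256.0, 1.1])]
lid_large 0.7 (array([513. ,  79.7,  87.6]), 34)
lid_medium 0.9 (array([ 463.3, -129.6,   69.6]), 30)
top [ 441.  -24. 1089.] 53.76558630923834
lid_large [(0.77, [505.2, 75.8, 2.4])]
lid_medium [(0.86, [453.8, -135.0, 1.6])]
lid_small [(0.65, [510.3, 292.6, 1.3])]
socket [(0.41, [500.9, 68.6, 17.9])]
basket [(0.86, [516.1, -383.5, 2.3])]
mat []
air_tool [(0.62, [670.8, 204.6, 0.0])]
oil_bottle [(0.68, [704.5, 2.8, 0.8])]
screwdriver [(0.8, [660.2, -253.4, 0.9])]
lid_large 0.66 (array([506. ,  77. ,  84.5]), 34)
lid_medium 0.6 (array([ 455.2, -132.8,   68. ]), 32)
lid_small 0.76 (array([511.5, 288.6,  51.6]), 26)
```

View pics/a_scene.png

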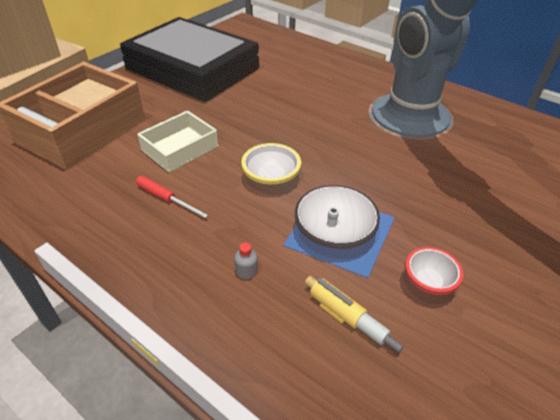

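View pics/a_top.png

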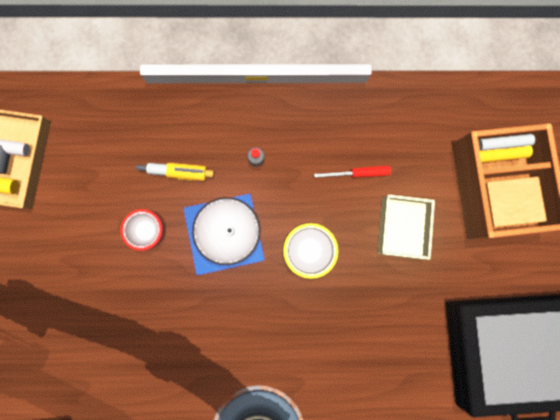

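The scene shows the large lid on the blue mat at about (337,215) with the socket at (333,214). The yellow lid is at (271,165), the red lid at (433,272) and the basket at (178,141). The top view agrees: large (228,231), yellow (311,250), red (142,230), basket (408,227). The scene camera's `lid_small` at (700,-1) and `socket` at (511,291) are false hits. Next I refine the positions with a silhouette fit.

```bash
cat >> h.py <<'E'
def cylhull(d,x,y,r,z0,z1,s=8):
    a=np.linspace(0,2*np.pi,72,endpoint=False)
    P=np.vstack([np.c_[x+r*np.cos(a),y+r*np.sin(a),0*a+z] for z in (z0,z1)])
    return cv2.convexHull((proj(d,P)*s).astype(np.float32))
def fit_cyl(d,mask,x,y,r,z0,z1):
    "centre (x,y) whose cylinder silhouette best overlaps the hull of mask"
    from scipy.optimize import minimize
    n,l,st,_=cv2.connectedComponentsWithStats(mask.astype(np.uint8))
    k=1+np.argmax(st[1:,4]); ys,xs=np.nonzero(l==k)
    pts=np.vstack([np.c_[xs+i,ys+j] for i in(0,1) for j in(0,1)]).astype(np.float32)-0.5
    H=cv2.convexHull(pts*8); A=cv2.contourArea(H)
    def c(q):
        h=cylhull(d,q[0],q[1],r,z0,z1); i=cv2.intersectConvexConvex(h,H)[0]
        return -i/(A+cv2.contourArea(h)-i)
    m=minimize(c,[x,y],method='Nelder-Mead',options=dict(initial_simplex=[[x,y],[x+8,y],[x,y+8]],xatol=.05,fatol=1e-5))
    return np.round(m.x,1).tolist(),round(-m.fun,3)
def colmask(d,col,x,y,z,r):
    h=cv2.cvtColor(d['pixels'],cv2.COLOR_RGB2HSV).astype(int); H,S,V=h[...,0],h[...,1],h[...,2]
    m=((H>20)&(H<38)&(S>110)&(V>110)) if col=='y' else (((H<5)|(H>172))&(S>170)&(V>120))
    n=np.zeros(m.shape,np.uint8); c=proj(d,[[x,y,z],[x,y+r,z],[x+r,y,z]])
    cv2.circle(n,tuple(int(v) for v in c[0]),int(1.35*max(np.hypot(*(c[1]-c[0])),np.hypot(*(c[2]-c[0])))),1,-1)
    return m&(n>0)
E
cat > m.py <<'E'
from h import *
print(np.round(R.from_quat(robot.state()['eef_rot']).as_matrix(),3).tolist())
for cam in ['top','scene']:
    d=img(cam)
    for n,c,x,y,r in [('lid_medium','y',455,-134,68),('lid_small','r',511,290,51)]:
        print(cam,n,fit_cyl(d,colmask(d,c,x,y,42,r),x,y,r,36,48))
    for n,x,y,r,a,b in [('lid_large',506,77,86,40,52),('socket',503,72,11,18,54),('lid_medium',455,-134,68,36,48),('lid_small',511,290,51,36,48)]:
        for o in robot.outline_of(cam,n)[:2]:
            print(cam,n,round(o['p'],2),o['pixels'].sum(),fit_cyl(d,o['pixels'],x,y,r,a,b))
    cv2.imwrite('pics/s_%s.png'%cam,cv2.resize(d['pixels'][(slice(170,260) if cam=='scene' else slice(190,270)),(slice(280,400) if cam=='scene' else slice(170,290))][:,:,::-1],None,fx=4,fy=4,interpolation=3))
a,b=[cv2.imread('pics/s_%s.png'%c) for c in('top','scene')]; cv2.imwrite('pics/s.png',np.vstack([a,b])[:,:800])
E
python3 m.py
```

```text
[[0.0, 0.425, 0.905], [0.0, 0.905, -0.425], [-1.0, 0.0, -0.0]]
top lid_medium ([452.5, -134.4], np.float64(0.924))
top lid_small ([509.2, 289.7], np.float64(0.943))
top lid_large 0.96 3603 ([506.2, 77.2], np.float64(0.98))
top lid_large 0.32 939 ([506.0, 77.0], np.float64(0.0))
top lid_medium 0.82 2274 ([454.9, -133.8], np.float64(0.98))
top lid_small 0.84 1295 ([511.1, 289.9], np.float64(0.981))
scene lid_medium ([455.2, -136.0], np.float64(0.971))
scene lid_small ([499.3, 295.9], np.float64(0.003))
scene socket 0.66 192 ([508.2, 68.3], np.float64(0.945))
scene lid_medium 0.57 1928 ([457.2, -134.2], np.float64(0.99))
scene lid_small 0.8 2149 ([512.7, 289.1], np.float64(0.973))
```

View pics/s.png

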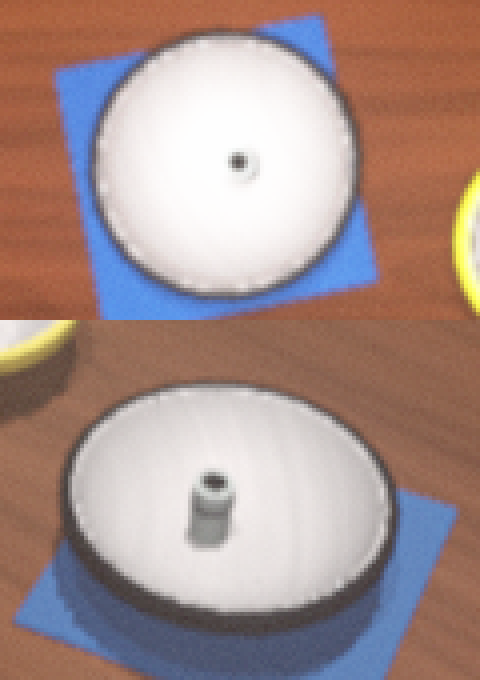

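The crops put the socket hole 7–8 mm towards -y of the large lid's centre, which agrees with the fit at (508,69). I'll turn the jaws along world x, then travel to above the socket.

>>> apply_moves([
  [0.036, 0, 0, 0, 0, 0, 0.4],
  [0.036, 0, 0, 0, 0, 0, 0.4],
  [0.036, 0, 0, 0, 0, 0, 0.4],
  [0.036, 0, 0, 0, 0, 0, 0.4],
  [0.036, 0, 0, 0, 0, 0, 0.4],
], squeeze=30)

```text
time_s: 2.22
ee_pos: [286.7, 611.1, 222.6]
eef_rot: [0.342, 0.619, -0.342, 0.619]
ft_force: [0.6, -0.6, 0.8]
gripper_width: 61.5
```

>>> apply_moves([
  [0.036, 0, 0, 0, 0, 0, 0.4],
  [0.036, 0, 0, 0, 0, 0, 0.4],
  [0.036, 0, 0, 0, 0, 0, 0.4],
  [0.036, 0, 0, 0, 0, 0, 0.4],
  [0.036, 0, 0, 0, 0, 0, 0.4],
])

```text
time_s: 2.63
ee_pos: [286.6, 611.1, 222.6]
eef_rot: [0.501, 0.499, -0.501, 0.499]
ft_force: [-0.2, 0.2, -0.0]
gripper_width: 51.9
```

>>> apply_moves([
  [0, 0, 0, 0, 0, 0, 0.4],
  [0, 0, 0, 0, 0.049, 0.12, 0.4],
  [0, 0, 0, 0, 0.049, 0.12, 0.4],
])

```text
time_s: 2.88
ee_pos: [314.4, 540.3, 221.9]
eef_rot: [0.497, 0.503, -0.498, 0.502]
ft_force: [1.8, -1.2, -0.2]
gripper_width: 52.1
```

>>> apply_moves([
  [0, 0, 0, 0, 0.049, 0.12, 0.4],
  [0, 0, 0, 0, 0.049, 0.12, 0.4],
  [0, 0, 0, 0, 0.049, 0.12, 0.4],
  [0, 0, 0, 0, 0.049, 0.12, 0.4],
  [0, 0, 0, 0, 0.049, 0.12, 0.4],
])

```text
time_s: 3.3
ee_pos: [390.3, 357.4, 222.8]
eef_rot: [0.499, 0.501, -0.499, 0.501]
ft_force: [0.9, -0.2, -0.9]
gripper_width: 52.2
```

>>> apply_moves([
  [0, 0, 0, 0, 0.049, 0.12, 0.4],
  [0, 0, 0, 0, 0.049, 0.12, 0.4],
  [0, 0, 0, 0, 0.049, 0.12, 0.4],
  [0, 0, 0, 0, 0.049, 0.12, 0.4],
  [0, 0, 0, 0, 0.049, 0.12, 0.4],
])

```text
time_s: 3.72
ee_pos: [464.0, 177.5, 222.9]
eef_rot: [0.499, 0.501, -0.498, 0.501]
ft_force: [0.1, 0.8, 0.4]
gripper_width: 52.1
```

>>> apply_moves([
  [0, 0, 0, 0, 0.049, 0.12, 0.4],
  [0, 0, 0, 0, 0.049, 0.12, 0.4],
  [0, 0, 0, 0, 0.049, 0.127, 0.4],
  [0, 0, 0, 0, 0, 0, 0.4],
  [0, 0, 0, 0, 0, 0, 0.4],
])

```text
time_s: 4.13
ee_pos: [508.5, 66.4, 222.9]
eef_rot: [0.501, 0.499, -0.5, 0.5]
ft_force: [-1.1, 1.2, 0.6]
gripper_width: 52.5
```

>>> apply_moves([
  [0, 0, 0, 0.13, 0, 0, 0.4],
  [0, 0, 0, 0.13, 0, 0, 0.4],
  [0, 0, 0, 0.13, 0, 0, 0.4],
  [0, 0, 0, 0, 0, 0, 0.4],
  [0, 0, 0, 0, 0, 0, 0.4],
])

```text
time_s: 4.55
ee_pos: [506.3, 70.3, 104.5]
eef_rot: [0.498, 0.502, -0.5, 0.5]
ft_force: [0.4, -0.5, 0.4]
gripper_width: 52.4
```

>>> apply_moves([
  [0, 0, 0, 0.08, 0, 0, 0.4],
  [0, 0, 0, 0.08, 0, 0, 0.4],
  [0, 0, 0, 0.06, 0, 0, 0.4],
  [0, 0, 0, 0.04, 0, 0, 0.4],
  [0, 0, 0, 0, 0, 0, 0.4],
])

```text
time_s: 4.97
ee_pos: [508.4, 70.4, 28.2]
eef_rot: [0.5, 0.501, -0.499, 0.501]
ft_force: [-0.8, -0.4, -0.1]
gripper_width: 51.9
```

>>> apply_moves([
  [0, 0, 0, 0, 0, 0, 0.6],
  [0, 0, 0, 0, 0, 0, 0.7],
  [0, 0, 0, 0, 0, 0, 0.8],
  [0, 0, 0, 0, 0, 0, 0.9],
  [0, 0, 0, 0, 0, 0, 1],
], squeeze=20)

```text
time_s: 5.38
ee_pos: [508.4, 69.5, 28.4]
eef_rot: [0.5, 0.5, -0.499, 0.501]
ft_force: [-0.6, -0.2, 0.5]
gripper_width: 26.8
```

>>> apply_moves([
  [0, 0, 0, 0, 0, 0, 1],
  [0, 0, 0, 0, 0, 0, 1],
  [0, 0, 0, 0, 0, 0, 1],
  [0, 0, 0, 0, 0, 0, 1],
])

```text
time_s: 5.72
ee_pos: [508.0, 69.4, 28.1]
eef_rot: [0.5, 0.5, -0.5, 0.5]
ft_force: [-1.3, 0.4, 6.6]
gripper_width: 21.6
```

>>> apply_moves([
  [0, 0, 0, -0.03, 0, 0, 1],
  [0, 0, 0, -0.08, 0, 0, 1],
  [0, 0, 0, -0.12, 0, 0, 1],
  [0, 0, 0, -0.12, 0, 0, 1],
  [0, 0, 0, 0, 0, 0, 1],
])

```text
time_s: 6.13
ee_pos: [512.3, 69.4, 138.8]
eef_rot: [0.504, 0.498, -0.496, 0.502]
ft_force: [0.6, 0.2, -1.0]
gripper_width: 21.4
```

```bash
cat > c.py <<'E'
from h import *
import sys
f,cam,x,y,z=sys.argv[1],sys.argv[2],*map(float,sys.argv[3:6])
d=img(cam); s=robot.state(); print(np.round(s['ee_pos'],1),np.round(s['ft_force'],1),s['gripper_width'])
u,v=proj(d,[[x,y,z]])[0].astype(int); w=int(sys.argv[6])
a=d['pixels'][max(0,v-w):v+w,max(0,u-w):u+w,::-1]
cv2.imwrite('pics/'+f,cv2.resize(a,None,fx=400/(2*w),fy=400/(2*w),interpolation=3))
for n,x,y,r,a,b in [('lid_large',507,77,86,40,52),('lid_medium',456,-134,68,36,48),('lid_small',512,290,51,36,48)]:
    for o in robot.outline_of(cam,n)[:1]: print(n,round(o['p'],2),o['pixels'].sum(),fit_cyl(d,o['pixels'],x,y,r,a,b))
E
python3 c.py s2.png scene 507 69 100 80
```

```text
[510.5  69.5 136.2] [ 1.3 -0.2 -1.3] 21.53488824398968
lid_large 0.57 4159 ([508.3, 76.7], np.float64(0.961))
lid_medium 0.7 1710 ([456.3, -134.0], np.float64(0.893))
lid_small 0.71 2107 ([512.2, 288.7], np.float64(0.968))
```

View pics/s2.png

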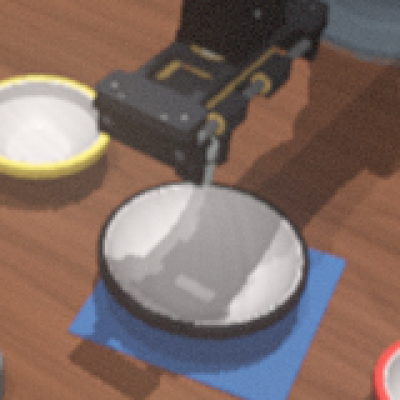

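The crop shows the socket lifted clear of the large lid and hidden between the fingers; the opening reads 21.5 mm. The large lid is still on the mat. On to the basket.

>>> apply_moves([
  [0, 0, 0, 0, 0.002, 0.116, 1],
  [0, 0, 0, 0, 0.002, 0.116, 1],
  [0, 0, 0, 0, 0.002, 0.116, 1],
  [0, 0, 0, 0, 0.002, 0.116, 1],
  [0, 0, 0, 0, 0.002, 0.116, 1],
])

```text
time_s: 6.75
ee_pos: [509.5, -106.1, 130.8]
eef_rot: [0.499, 0.501, -0.501, 0.499]
ft_force: [1.0, -0.6, -1.0]
gripper_width: 21.2
```

>>> apply_moves([
  [0, 0, 0, 0, 0.002, 0.116, 1],
  [0, 0, 0, 0, 0.002, 0.116, 1],
  [0, 0, 0, 0, 0.002, 0.116, 1],
  [0, 0, 0, 0, 0.002, 0.116, 1],
  [0, 0, 0, 0, 0.002, 0.116, 1],
])

```text
time_s: 7.17
ee_pos: [512.7, -279.9, 130.4]
eef_rot: [0.499, 0.502, -0.5, 0.499]
ft_force: [1.2, 0.2, -0.9]
gripper_width: 21.1
```

>>> apply_moves([
  [0, 0, 0, 0, 0.002, 0.116, 1],
  [0, 0, 0, 0, 0.002, 0.116, 1],
  [0, 0, 0, 0, 0.002, 0.116, 1],
  [0, 0, 0, 0, 0, 0, 1],
  [0, 0, 0, 0, 0, 0, 1],
])

```text
time_s: 7.58
ee_pos: [513.8, -385.3, 130.3]
eef_rot: [-0.5, -0.5, 0.502, -0.498]
ft_force: [-0.4, 1.0, -0.5]
gripper_width: 21.3
```

>>> apply_moves([
  [0, 0, 0, 0.08, 0, 0, 1],
  [0, 0, 0, 0.08, 0, 0, 1],
  [0, 0, 0, 0.06, 0, 0, 1],
  [0, 0, 0, 0.04, 0, 0, 1],
  [0, 0, 0, 0, 0, 0, 1],
])

```text
time_s: 8.0
ee_pos: [514.5, -379.8, 50.7]
eef_rot: [0.499, 0.503, -0.5, 0.498]
ft_force: [0.2, 0.5, -0.6]
gripper_width: 21.5
```

>>> apply_moves([
  [0, 0, 0, 0.05, 0, 0, 1],
  [0, 0, 0, 0.04, 0, 0, 1],
  [0, 0, 0, 0.015, 0, 0, 1],
  [0, 0, 0, 0, 0, 0, 1],
  [0, 0, 0, 0, 0, 0, 1],
])

```text
time_s: 8.42
ee_pos: [516.2, -383.1, 23.2]
eef_rot: [0.5, 0.5, -0.5, 0.5]
ft_force: [1.3, 1.3, -0.7]
gripper_width: 21.4
```

>>> apply_moves([
  [0, 0, 0, 0.01, 0, 0, 1],
  [0, 0, 0, 0, 0, 0, 1],
])

```text
time_s: 8.58
ee_pos: [516.3, -383.3, 20.3]
eef_rot: [0.5, 0.5, -0.5, 0.5]
ft_force: [0.6, 0.4, -1.7]
gripper_width: 21.3
```

>>> apply_moves([
  [0, 0, 0, 0.008, 0, 0, 1],
  [0, 0, 0, 0.004, 0, 0, 1],
  [0, 0, 0, 0, 0, 0, 1],
])

```text
time_s: 8.83
ee_pos: [516.0, -383.0, 16.2]
eef_rot: [0.5, 0.5, -0.5, 0.5]
ft_force: [0.7, 0.1, -0.4]
gripper_width: 21.4
```

>>> apply_moves([
  [0, 0, 0, 0, 0, 0, 0.7],
  [0, 0, 0, 0, 0, 0, 0.65],
  [0, 0, 0, 0, 0, 0, 0.6],
  [0, 0, 0, 0, 0, 0, 0.5],
  [0, 0, 0, 0, 0, 0, 0.5],
])

```text
time_s: 9.25
ee_pos: [516.1, -383.2, 16.5]
eef_rot: [0.5, 0.5, -0.5, 0.5]
ft_force: [-0.3, -0.4, 0.1]
gripper_width: 39.8
```

>>> apply_moves([
  [0, 0, 0, -0.03, 0, 0, 0.5],
  [0, 0, 0, -0.08, 0, 0, 0.5],
  [0, 0, 0, -0.12, 0, 0, 0.5],
  [0, 0, 0, -0.12, 0, 0, 0.65],
  [0, 0, 0, 0, 0, 0, 0.65],
])

```text
time_s: 9.67
ee_pos: [519.4, -386.9, 129.5]
eef_rot: [0.501, 0.495, -0.499, 0.505]
ft_force: [0.3, -1.5, 0.6]
gripper_width: 36.5
```

>>> apply_moves([
  [0, 0, 0, 0, 0.001, -0.118, 0.6],
  [0, 0, 0, 0, 0.001, -0.118, 0.6],
  [0, 0, 0, 0, 0.002, -0.119, 0.6],
  [0, 0, 0, 0, 0.002, -0.119, 0.6],
  [0, 0, 0, 0, 0.002, -0.119, 0.6],
])

```text
time_s: 10.08
ee_pos: [518.2, -203.9, 122.0]
eef_rot: [0.5, 0.5, -0.5, 0.5]
ft_force: [1.7, 0.1, -0.1]
gripper_width: 34.9
```

>>> apply_moves([
  [0, 0, 0, 0, 0.002, -0.119, 0.6],
  [0, 0, 0, 0, 0.002, -0.119, 0.6],
  [0, 0, 0, 0.08, 0, 0, 0.6],
  [0, 0, 0, 0, 0, 0, 0.6],
  [0, 0, 0, 0, 0, 0, 0.6],
])

```text
time_s: 10.5
ee_pos: [518.7, -134.2, 97.3]
eef_rot: [0.499, 0.501, -0.5, 0.5]
ft_force: [0.5, 0.4, 0.0]
gripper_width: 34.4
```

```bash
python3 c.py m1.png scene 517 -240 60 95
```

```text
[ 519.3 -135.4   98. ] [ 0.3 -0.6 -0. ] 34.33613766789354
lid_large 0.71 4211 ([507.6, 76.6], np.float64(0.972))
lid_small 0.57 2135 ([512.7, 289.2], np.float64(0.978))
```

View pics/m1.png

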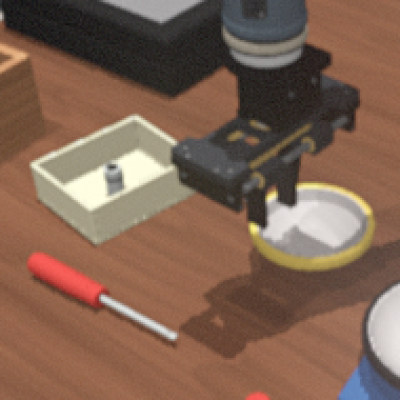

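The socket stands in the basket at crop (114,178). The fingers are above the yellow rim's +x side, one on each side, at crop (258,205) and (287,185). Lowering and pinching.

>>> apply_moves([
  [0, 0, 0, 0.06, 0, 0, 0.6],
  [0, 0, 0, 0.06, 0, 0, 0.6],
  [0, 0, 0, 0.05, 0, 0, 0.6],
  [0, 0, 0, 0.03, 0, 0, 0.6],
  [0, 0, 0, 0, 0, 0, 0.6],
])

```text
time_s: 11.12
ee_pos: [518.3, -134.6, 36.2]
eef_rot: [-0.5, -0.501, 0.501, -0.499]
ft_force: [-0.1, -0.0, -1.0]
gripper_width: 34.8
```

>>> apply_moves([
  [0, 0, 0, 0, 0, 0, 0.7],
  [0, 0, 0, 0, 0, 0, 0.75],
  [0, 0, 0, 0, 0, 0, 0.8],
  [0, 0, 0, 0, 0, 0, 0.85],
  [0, 0, 0, 0, 0, 0, 0.88],
], squeeze=10)

```text
time_s: 11.53
ee_pos: [519.6, -133.9, 38.0]
eef_rot: [0.5, 0.5, -0.5, 0.5]
ft_force: [-0.7, -0.1, 0.9]
gripper_width: 13.8
```

>>> apply_moves([
  [0, 0, 0, 0, 0, 0, 0.9],
  [0, 0, 0, 0, 0, 0, 0.92],
  [0, 0, 0, 0, 0, 0, 1],
  [0, 0, 0, 0, 0, 0, 1],
  [0, 0, 0, 0, 0, 0, 1],
])

```text
time_s: 11.95
ee_pos: [520.0, -134.0, 37.7]
eef_rot: [0.5, 0.5, -0.5, 0.501]
ft_force: [1.4, 0.3, 2.2]
gripper_width: 13.3
```

>>> apply_moves([
  [0, 0, 0, 0, 0, 0, 1],
  [0, 0, 0, 0, 0, 0, 1],
  [0, 0, 0, 0, 0, 0, 1],
], squeeze=30)

```text
time_s: 12.2
ee_pos: [520.0, -134.1, 37.7]
eef_rot: [0.5, 0.5, -0.5, 0.501]
ft_force: [0.6, -0.6, 2.5]
gripper_width: 12.2
```

```bash
sed -i 's/^for n,x,y,r,a,b.*/&/' c.py; python3 c.py m2.png scene 500 -134 40 50
```

```text
[ 520.  -134.1   37.7] [ 1.9 -0.4  3.6] 12.19450059468336
lid_large 0.73 4358 ([508.0, 76.4], np.float64(0.982))
lid_medium 0.57 1221 ([459.6, -130.4], np.float64(0.681))
lid_small 0.72 2130 ([512.4, 288.6], np.float64(0.977))
```

View pics/m2.png

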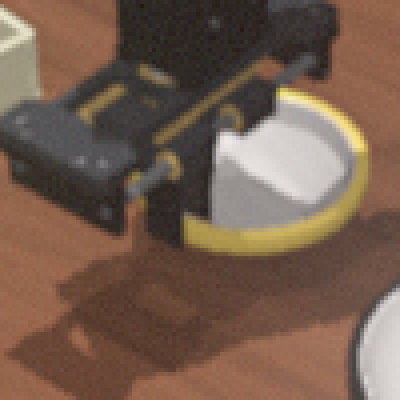

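The pinch reads 12.2 mm, too wide for a 9 mm rim, and there is a small upward force. A fingertip is probably riding on the dome under the ring, so I'll ease off, rise 3 mm and pinch again.

>>> apply_moves([
  [0, 0, 0, 0, 0, 0, 0.78],
  [0, 0, 0, 0, 0, 0, 0.78],
  [0, 0, 0, -0.01, 0, 0, 0.78],
  [0, 0, 0, 0, 0, 0, 0.78],
  [0, 0, 0, 0, 0, 0, 0.78],
], squeeze=10)

```text
time_s: 12.82
ee_pos: [518.8, -133.6, 40.2]
eef_rot: [0.5, 0.501, -0.5, 0.5]
ft_force: [-0.6, 0.6, -1.3]
gripper_width: 19.0
```

>>> apply_moves([
  [0, 0, 0, 0, 0, 0, 0.85],
  [0, 0, 0, 0, 0, 0, 0.88],
  [0, 0, 0, 0, 0, 0, 0.92],
  [0, 0, 0, 0, 0, 0, 1],
  [0, 0, 0, 0, 0, 0, 1],
])

```text
time_s: 13.23
ee_pos: [519.3, -133.9, 40.4]
eef_rot: [0.5, 0.5, -0.5, 0.5]
ft_force: [-0.1, -0.7, 0.7]
gripper_width: 12.0
```

>>> apply_moves([
  [0, 0, 0, 0, 0, 0, 1],
  [0, 0, 0, 0, 0, 0, 1],
  [0, 0, 0, 0, 0, 0, 1],
], squeeze=30)

```text
time_s: 13.48
ee_pos: [519.3, -133.9, 40.4]
eef_rot: [0.5, 0.5, -0.5, 0.5]
ft_force: [-0.1, -0.3, -0.4]
gripper_width: 11.0
```

>>> apply_moves([
  [0, 0, 0, 0, 0, 0, 1],
  [0, 0, 0, -0.01, 0, 0, 1],
  [0, 0, 0, -0.02, 0, 0, 1],
  [0, 0, 0, -0.03, 0, 0, 1],
  [0, 0, 0, 0, 0, 0, 1],
], squeeze=45)

```text
time_s: 13.9
ee_pos: [520.7, -134.2, 60.3]
eef_rot: [0.501, 0.499, -0.499, 0.501]
ft_force: [0.7, -0.0, -0.3]
gripper_width: 10.9
```

```bash
python3 c.py m3.png scene 480 -134 40 60
```

```text
[ 520.4 -134.    59.7] [ 0.4 -0.1 -0.3] 10.589589960811274
lid_large 0.58 4278 ([507.8, 76.9], np.float64(0.982))
lid_medium 0.69 1263 ([443.5, -143.9], np.float64(0.72))
lid_small 0.89 2141 ([512.7, 288.7], np.float64(0.981))
```

View pics/m3.png

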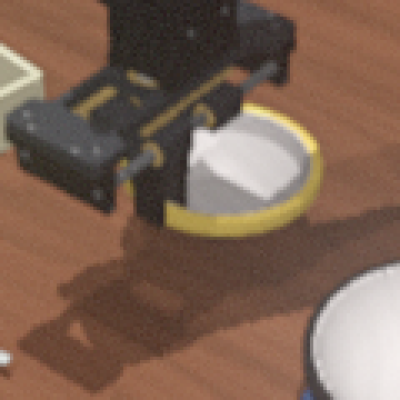

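The yellow lid is lifted about 19 mm and looks nearly level, gripped at its left edge at crop (165,210). I'll raise it and carry it over the large lid.

>>> apply_moves([
  [0, 0, 0, -0.04, 0, 0, 1],
  [0, 0, 0, -0.06, 0, 0, 1],
  [0, 0, 0, -0.06, 0, 0, 1],
  [0, 0, 0, -0.04, 0, 0, 1],
  [0, 0, 0, 0, 0, 0, 1],
])

```text
time_s: 14.52
ee_pos: [521.2, -134.5, 121.2]
eef_rot: [0.501, 0.499, -0.499, 0.502]
ft_force: [0.6, -1.3, -1.2]
gripper_width: 10.3
```

>>> apply_moves([
  [0, 0, 0, 0, 0.02, -0.07, 1],
  [0, 0, 0, 0, 0.02, -0.08, 1],
  [0, 0, 0, 0, 0.02, -0.09, 1],
  [0, 0, 0, 0, 0.02, -0.09, 1],
  [0, 0, 0, 0, 0.02, -0.09, 1],
])

```text
time_s: 14.93
ee_pos: [548.8, -6.6, 117.8]
eef_rot: [0.5, 0.5, -0.5, 0.5]
ft_force: [0.7, -0.4, -2.2]
gripper_width: 10.8
```

>>> apply_moves([
  [0, 0, 0, 0, 0.02, -0.09, 1],
  [0, 0, 0, 0, 0.02, -0.09, 1],
  [0, 0, 0, 0, 0.02, -0.07, 1],
  [0, 0, 0, 0, 0.01, -0.033, 1],
  [0, 0, 0, 0, 0, 0, 1],
])

```text
time_s: 15.35
ee_pos: [570.2, 80.1, 117.6]
eef_rot: [0.498, 0.502, -0.499, 0.501]
ft_force: [-0.1, 0.5, -1.0]
gripper_width: 10.5
```

```bash
cat > tilt.py <<'E'
from h import *
import sys
from scipy.optimize import minimize
# held lid: ring fit x,y,z + tilts from hull of colour pixels, both cameras jointly (outer hull only partly hidden by fingers)
col,r,x0,y0,z0=sys.argv[1],float(sys.argv[2]),*map(float,sys.argv[3:6])
D=[img('top'),img('scene')]
s=robot.state(); print(np.round(s['ee_pos'],1),np.round(s['ft_force'],1),np.round(s['gripper_width'],1))
M=[colmask(d,col,x0,y0,z0,r) for d in D]
for d,m,n in zip(D,M,('top','scene')): print(n,m.sum())
ri=r-9; a=np.linspace(0,2*np.pi,120,endpoint=False); c,sn=np.cos(a),np.sin(a)
def ring(d,q):
    Rm=R.from_euler('xy',q[3:],degrees=True).as_matrix(); S=4
    im=np.zeros((420*S,560*S),np.uint8)
    def p(rr,z): return proj(d,np.c_[rr*c,rr*sn,0*a+z]@Rm.T+q[:3])
    top=p(r,0);low=p(r,-12);ti=p(ri,0)
    cv2.fillConvexPoly(im,cv2.convexHull(((np.vstack([top,low])+.5)*S*16).astype(np.int32)),255,shift=4)
    cv2.fillConvexPoly(im,((ti+.5)*S*16).astype(np.int32),0,shift=4)
    return cv2.resize(im,(560,420),interpolation=cv2.INTER_AREA)/255.
f0=[D[0]['pixels'],D[1]['pixels']]
def cost(q,k):
    e=0
    for i in k:
        g=ring(D[i],q); e+=(M[i]*(1-g)).sum()/M[i].sum()+0.3*(g*~M[i]).sum()/M[i].sum()
    return e
for k in ([0,1],[1]):
    if min(M[i].sum() for i in k)<30: continue
    q0=np.array([x0,y0,z0,0,0.]); sm=np.vstack([q0]+[q0+v for v in np.diag([4,4,4,4,4.])])
    m=minimize(cost,q0,args=(k,),method='Nelder-Mead',options=dict(initial_simplex=sm,xatol=.05,fatol=1e-4,maxiter=400))
    print(k,'ring top xyz, tilt xy deg',np.round(m.x,1),round(m.fun,3))
d=D[1]; u,v=proj(d,[[x0,y0,z0]])[0].astype(int); w=70
g=(ring(d,m.x)*255).astype(np.uint8); e=d['pixels'].copy()
E
python3 tilt.py y 68 507 77 127; python3 c.py m4.png scene 520 77 90 75
```

```text
[569.7  75.7 118. ] [-0.3 -1.4 -0.7] 10.6
top 186
scene 364
[0, 1] ring top xyz, tilt xy deg [508.5  79.7 118.6   9.5  -3.4] 1.279
[1] ring top xyz, tilt xy deg [510.1  79.3 123.1   4.5  -3.7] 0.497
[569.6  74.9 118.1] [-0.1  0.1 -0.3] 10.627575227001742
lid_large 0.71 2450 ([507.0, 76.1], np.float64(0.679))
lid_medium 0.86 1462 ([456.0, -134.0], np.float64(0.0))
lid_small 0.85 2114 ([512.1, 288.8], np.float64(0.975))
```

View pics/m4.png

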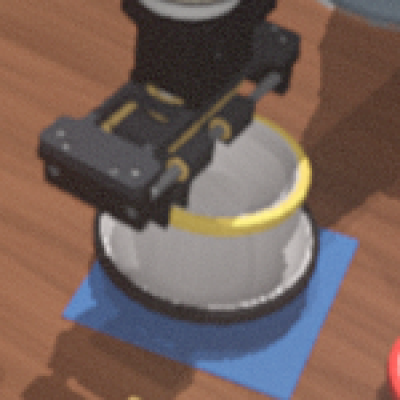

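The yellow lid hangs over the large one with its ring centred at about crop (235,165), roughly level. The ring fit suggests the free side sags a few degrees, but the fingers hide part of the ring, so that is only indicative. I'll lower in steps and watch the force.

>>> apply_moves([
  [0, 0, 0, 0.04, 0, 0, 1],
  [0, 0, 0, 0.05, 0, 0, 1],
  [0, 0, 0, 0.05, 0, 0, 1],
  [0, 0, 0, 0.03, 0, 0, 1],
  [0, 0, 0, 0, 0, 0, 1],
])

```text
time_s: 16.07
ee_pos: [568.3, 76.4, 65.0]
eef_rot: [-0.498, -0.501, 0.501, -0.499]
ft_force: [0.0, -0.7, -1.4]
gripper_width: 10.5
```

>>> apply_moves([
  [0, 0, 0, 0, 0, 0, 1],
  [0, 0, 0, 0, 0, 0, 1],
])

```text
time_s: 16.23
ee_pos: [570.7, 76.8, 67.8]
eef_rot: [0.5, 0.5, -0.5, 0.5]
ft_force: [-0.7, -0.3, -0.6]
gripper_width: 10.7
```

```bash
python3 - <<'E'
from h import *
d=img('scene'); o=robot.outline_of('scene','lid_medium'); s=robot.state(); print(np.round(s['ee_pos'],1),np.round(s['ft_force'],1))
m=o[0]['pixels']; print(o[0]['p'],m.sum(),colmask(d,'y',507,77,73,68).sum())
z=s['ee_pos'][2]+7.6
for dz in(-6,0): print(dz,fit_cyl(d,m,507,77,68,z-12+dz,z+dz),fit_cyl(d,colmask(d,'y',507,77,z,68),507,77,68,z-12+dz,z+dz))
E
python3 tilt.py y 68 507 77 74
```

```text
[570.9  77.1  68.2] [-0.5 -0.1 -1. ]
0.66 120 341
-6 ([507.0, 77.0], np.float64(0.0)) ([503.4, 76.7], np.float64(0.517))
0 ([507.0, 77.0], np.float64(0.0)) ([508.3, 79.1], np.float64(0.508))
[570.7  77.2  68.2] [ 0.7  0.1 -0.3] 10.8
top 160
scene 341
[0, 1] ring top xyz, tilt xy deg [508.8  77.4  71.7   2.   -3.1] 1.343
[1] ring top xyz, tilt xy deg [508.1  78.1  71.9   1.8  -3.6] 0.501
```

The ring is centred at (508.4,77.8) and sags about 3.4° on the free side, consistent with the grip. I'll level it by tipping the tool -0.019 about its z, then lower gently.

>>> apply_moves([
  [0, 0, -0.01, 0, 0, 0, 1],
  [0, 0, -0.009, 0, 0, 0, 1],
  [0, 0, 0, 0.015, 0, 0, 1],
  [0, 0, 0, 0.008, 0, 0, 1],
  [0, 0, 0, 0, 0, 0, 1],
])

```text
time_s: 16.85
ee_pos: [569.0, 77.1, 59.8]
eef_rot: [0.484, 0.515, -0.515, 0.485]
ft_force: [-0.6, -0.0, -1.0]
gripper_width: 10.6
```

>>> apply_moves([
  [0, 0, 0, 0, 0, 0, 1],
  [0, 0, 0, 0.004, 0, 0, 1],
  [0, 0, 0, 0, 0, 0, 1],
  [0, 0, 0, 0, 0, 0, 1],
])

```text
time_s: 17.18
ee_pos: [569.6, 77.1, 59.4]
eef_rot: [0.485, 0.515, -0.514, 0.485]
ft_force: [0.2, 0.0, -1.2]
gripper_width: 10.4
```

>>> apply_moves([
  [0, 0, 0, 0.004, 0, 0, 1],
  [0, 0, 0, 0, 0, 0, 1],
  [0, 0, 0, 0, 0, 0, 1],
])

```text
time_s: 17.43
ee_pos: [569.6, 77.1, 58.1]
eef_rot: [0.485, 0.515, -0.514, 0.485]
ft_force: [0.1, 0.1, -1.6]
gripper_width: 10.8
```

>>> apply_moves([
  [0, 0, 0, 0.004, 0, 0, 1],
  [0, 0, 0, 0, 0, 0, 1],
  [0, 0, 0, 0, 0, 0, 1],
])

```text
time_s: 17.68
ee_pos: [570.2, 77.1, 57.3]
eef_rot: [0.485, 0.515, -0.514, 0.485]
ft_force: [0.5, 0.0, 1.6]
gripper_width: 10.5
```

```bash
python3 tilt.py y 68 507 77 66
```

```text
[570.2  77.1  57.3] [ 1.1 -0.5  1.6] 10.8
top 171
scene 358
[0, 1] ring top xyz, tilt xy deg [508.5  78.   65.3   2.8   1.5] 1.251
[1] ring top xyz, tilt xy deg [506.   76.6  64.2   1.1   1.3] 0.483
```

Contact: the force turned to +1.6 N at z 57.3 (58.4 expected), with the ring fit at (506–508.5,77) and top z about 65. Releasing.

>>> apply_moves([
  [0, 0, 0, 0, 0, 0, 0.86],
  [0, 0, 0, 0, 0, 0, 0.84],
  [0, 0, 0, 0, 0, 0, 0.8],
  [0, 0, 0, 0, 0, 0, 0.75],
  [0, 0, 0, 0, 0, 0, 0.72],
])

```text
time_s: 18.2
ee_pos: [568.8, 77.1, 56.5]
eef_rot: [0.484, 0.515, -0.515, 0.485]
ft_force: [-0.0, 0.4, 0.6]
gripper_width: 21.6
```

>>> apply_moves([
  [0, 0, 0, 0, 0, 0, 0.72],
  [0, 0, 0.01, -0.005, 0, 0, 0.72],
  [0, 0, 0.009, -0.02, 0, 0, 0.72],
  [0, 0, 0, -0.06, 0, 0, 0.72],
  [0, 0, 0, -0.1, 0, 0, 0.6],
])

```text
time_s: 18.62
ee_pos: [566.7, 76.9, 110.3]
eef_rot: [-0.497, -0.502, 0.502, -0.499]
ft_force: [0.4, 0.5, 0.5]
gripper_width: 26.8
```

>>> apply_moves([
  [0, 0, 0, -0.08, 0, 0, 0.6],
  [0, 0, 0, 0, -0.01, -0.12, 0.6],
  [0, 0, 0, 0, -0.01, -0.12, 0.6],
  [0, 0, 0, 0, -0.01, -0.12, 0.6],
  [0, 0, 0, 0, -0.01, -0.12, 0.6],
])

```text
time_s: 19.03
ee_pos: [557.1, 222.5, 136.6]
eef_rot: [0.5, 0.5, -0.5, 0.5]
ft_force: [1.0, -0.4, -0.8]
gripper_width: 34.4
```

>>> apply_moves([
  [0, 0, 0, 0, 0, -0.12, 0.6],
  [0, 0, 0, 0, 0, -0.108, 0.6],
  [0, 0, 0, 0, 0, 0, 0.6],
  [0, 0, 0, 0, 0, 0, 0.6],
])

```text
time_s: 19.37
ee_pos: [556.5, 292.1, 135.8]
eef_rot: [0.498, 0.502, -0.499, 0.501]
ft_force: [0.6, -0.4, -0.1]
gripper_width: 35.0
```

```bash
cat > m2.py <<'E'
from h import *
s=robot.state(); print(np.round(s['ee_pos'],1),np.round(R.from_quat(s['eef_rot']).as_matrix(),3).tolist())
for cam in ['top','scene']:
    d=img(cam)
    for n,x,y,r,a,b in [('lid_large',507,77,86,40,52),('lid_medium',507,77,68,54,66),('lid_small',512,289,51,36,48),('lid_small',507,77,51,68,80)]:
        for o in robot.outline_of(cam,n)[:2]:
            print(cam,n,round(o['p'],2),o['pixels'].sum(),fit_cyl(d,o['pixels'],x,y,r,a,b))
E
python3 m2.py; python3 tilt.py y 68 507 77 66; python3 c.py m5.png scene 520 150 60 95 >/dev/null
```

```text
[556.5 292.1 135.8] [[-0.001, 1.0, 0.006], [-0.0, 0.006, -1.0], [-1.0, -0.001, 0.0]]
top lid_large 0.65 1297 ([506.0, 77.3], np.float64(0.986))
top lid_medium 0.79 2344 ([508.2, 79.5], np.float64(0.979))
top lid_small 0.69 1033 ([511.3, 286.7], np.float64(0.796))
top lid_small 0.69 1033 ([507.0, 77.0], np.float64(0.0))
scene lid_large 0.58 1544 ([508.2, 76.8], np.float64(0.98))
scene lid_medium 0.9 2712 ([509.3, 77.8], np.float64(0.967))
scene lid_small 0.65 1639 ([512.4, 288.7], np.float64(0.884))
scene lid_small 0.65 1639 ([507.0, 77.0], np.float64(0.0))
[557.7 289.2 136.5] [ 0.  -0.2  0.7] 34.7
top 217
scene 403
[0, 1] ring top xyz, tilt xy deg [5.073e+02 7.760e+01 6.790e+01 8.000e-01 4.000e-01] 0.928
[1] ring top xyz, tilt xy deg [506.3  77.1  66.4  -1.2  -0. ] 0.39
```

View pics/m5.png

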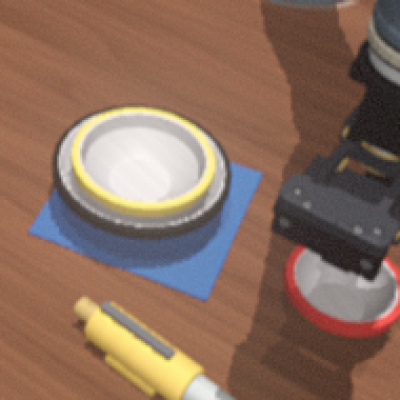

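The medium lid sits inside the large one: yellow ring centred at crop (143,160), concentric with the black rim, fits at (508,78), top z about 66–68, tilt about 1° or less. Now pinch the red lid.

>>> apply_moves([
  [0, 0, 0, 0.08, 0, 0, 0.6],
  [0, 0, 0, 0.09, 0, 0, 0.6],
  [0, 0, 0, 0.08, 0, 0, 0.6],
  [0, 0, 0, 0.05, 0, 0, 0.6],
  [0, 0, 0, 0.02, 0, 0, 0.6],
])

```text
time_s: 20.58
ee_pos: [555.9, 288.9, 37.8]
eef_rot: [-0.498, -0.501, 0.501, -0.5]
ft_force: [-1.2, 0.2, -0.3]
gripper_width: 34.7
```

>>> apply_moves([
  [0, 0, 0, 0, 0, 0, 0.7],
  [0, 0, 0, 0, 0, 0, 0.75],
  [0, 0, 0, 0, 0, 0, 0.8],
  [0, 0, 0, 0, 0, 0, 0.85],
  [0, 0, 0, 0, 0, 0, 0.88],
], squeeze=10)

```text
time_s: 21.0
ee_pos: [558.1, 289.8, 41.6]
eef_rot: [0.5, 0.5, -0.499, 0.5]
ft_force: [-0.6, -0.2, -0.0]
gripper_width: 14.0
```

>>> apply_moves([
  [0, 0, 0, 0, 0, 0, 0.92],
  [0, 0, 0, 0, 0, 0, 1],
  [0, 0, 0, 0, 0, 0, 1],
  [0, 0, 0, 0, 0, 0, 1],
  [0, 0, 0, 0, 0, 0, 1],
])

```text
time_s: 21.42
ee_pos: [558.1, 289.8, 40.9]
eef_rot: [0.5, 0.5, -0.499, 0.5]
ft_force: [0.6, 0.2, 2.1]
gripper_width: 9.4
```

>>> apply_moves([
  [0, 0, 0, 0, 0, 0, 1],
  [0, 0, 0, 0, 0, 0, 1],
  [0, 0, 0, 0, 0, 0, 1],
  [0, 0, 0, 0, 0, 0, 1],
], squeeze=45)

```text
time_s: 21.75
ee_pos: [558.2, 289.8, 40.9]
eef_rot: [0.5, 0.5, -0.499, 0.5]
ft_force: [0.7, 0.5, 5.5]
gripper_width: 8.5
```

>>> apply_moves([
  [0, 0, 0, -0.01, 0, 0, 1],
  [0, 0, 0, -0.03, 0, 0, 1],
  [0, 0, 0, -0.06, 0, 0, 1],
  [0, 0, 0, -0.08, 0, 0, 1],
  [0, 0, 0, -0.08, 0, 0, 1],
])

```text
time_s: 22.17
ee_pos: [556.5, 288.5, 118.5]
eef_rot: [-0.499, -0.5, 0.501, -0.5]
ft_force: [0.2, 0.1, -0.1]
gripper_width: 9.1
```

>>> apply_moves([
  [0, 0, 0, -0.04, 0, 0, 1],
  [0, 0, 0, 0, 0, 0, 1],
  [0, 0, 0, 0, 0, 0, 1],
  [0, 0, 0, 0, 0, 0, 1],
])

```text
time_s: 22.5
ee_pos: [556.4, 289.1, 128.9]
eef_rot: [-0.499, -0.501, 0.501, -0.5]
ft_force: [0.1, 0.7, -2.0]
gripper_width: 8.5
```

```bash
python3 tilt.py r 51 512 289 138;python3 c.py r1.png scene 525 289 110 60
```

```text
[556.5 289.  128.7] [ 0.7  0.8 -1.1] 9.1
top 203
scene 127
[0, 1] ring top xyz, tilt xy deg [508.3 294.7  72.9  45.6 -42.2] 1.936
[1] ring top xyz, tilt xy deg [426.2 311.8  25.4  61.2 -38.2] 0.886
[556.7 289.1 128.9] [-0.3 -0.4 -2.1] 8.811357503356586
lid_large 0.73 1379 ([507.5, 77.0], np.float64(0.883))
lid_medium 0.93 2711 ([456.0, -134.0], np.float64(0.0))
lid_small 0.97 399 ([425.8, 284.3], np.float64(0.241))
```

View pics/r1.png

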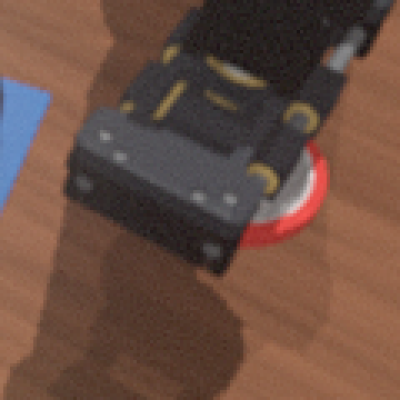

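The red lid hangs in the jaws, its rim visible at crop (285,205); the gripper hides the rest. I'll carry it over the nest.

>>> apply_moves([
  [0, 0, 0, 0, -0.002, 0.07, 1],
  [0, 0, 0, 0, -0.002, 0.08, 1],
  [0, 0, 0, 0, -0.002, 0.09, 1],
  [0, 0, 0, 0, -0.002, 0.09, 1],
  [0, 0, 0, 0, -0.002, 0.09, 1],
])

```text
time_s: 23.22
ee_pos: [554.5, 162.2, 130.2]
eef_rot: [0.5, 0.5, -0.5, 0.5]
ft_force: [-0.2, 0.7, -0.9]
gripper_width: 8.8
```

>>> apply_moves([
  [0, 0, 0, 0, -0.002, 0.09, 1],
  [0, 0, 0, 0, -0.001, 0.09, 1],
  [0, 0, 0, 0, 0, 0.07, 1],
  [0, 0, 0, 0, 0, 0.034, 1],
  [0, 0, 0, 0, 0, 0, 1],
])

```text
time_s: 23.63
ee_pos: [554.0, 75.2, 130.6]
eef_rot: [-0.501, -0.499, 0.501, -0.499]
ft_force: [0.0, 0.4, -0.5]
gripper_width: 8.3
```

>>> apply_moves([
  [0, 0, 0, 0.04, 0, 0, 1],
  [0, 0, 0, 0.05, 0, 0, 1],
  [0, 0, 0, 0.04, 0, 0, 1],
  [0, 0, 0, 0, 0, 0, 1],
  [0, 0, 0, 0, 0, 0, 1],
])

```text
time_s: 24.05
ee_pos: [553.2, 79.5, 90.2]
eef_rot: [0.499, 0.501, -0.5, 0.5]
ft_force: [0.3, 0.6, -0.6]
gripper_width: 8.3
```

```bash
python3 tilt.py r 51 508 78 95;python3 c.py r2.png scene 525 77 90 65
```

```text
[554.3  79.   91.5] [0.  0.3 0.1] 9.1
top 9
scene 66
[1] ring top xyz, tilt xy deg [522.2  86.2  68.7  39.5 -32.4] 1.537
[554.5  78.8  91.8] [ 0.1  1.5 -0.7] 8.687795590150081
lid_large 0.77 1098 ([506.8, 76.5], np.float64(0.72))
lid_medium 0.61 997 ([456.0, -134.0], np.float64(0.0))
lid_small 0.68 798 ([512.0, 290.0], np.float64(0.0))
```

View pics/r2.png

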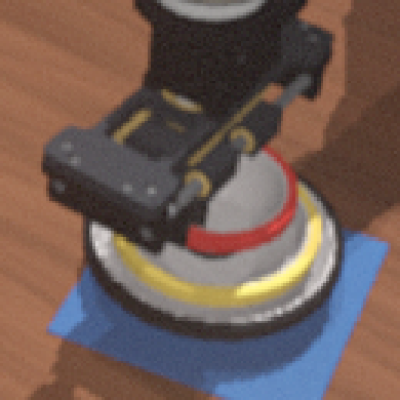

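The red lid is above the yellow one, its ring around crop (240,205). The shadowed red fell below my colour threshold, so I'll refit with a looser mask before lowering.

```bash
sed -i 's/(((H<5)|(H>172))&(S>170)&(V>120))/(((H<6)|(H>170))\&(S>165)\&(V>60))/' h.py; python3 tilt.py r 51 508 78 97; python3 - <<'E'
from h import *
d=img('scene'); p=d['pixels']; u,v=proj(d,[[525,77,90]])[0].astype(int)
h=cv2.cvtColor(p,cv2.COLOR_RGB2HSV)
for (a,b) in [(215,243),(260,237),(285,215),(293,190)]:
    x=u-65+int(a*130/400); y=v-65+int(b*130/400); print(h[y,x],end=' ')
E
```

```text
[554.2  78.4  91.9] [ 0.5 -0.9 -0.9] 8.5
top 15
scene 133
[1] ring top xyz, tilt xy deg [493.6  90.   56.1  37.7 -32.5] 0.781
[  2 173 164] [  1 164 163] [  1 175 197] [  2 173 164]
```

```bash
sed -i 's/(((H<6)|(H>170))&(S>165)&(V>60))/(((H<5)|(H>170))\&(S>135)\&(V>60))/' h.py; python3 tilt.py r 51 508 78 97
```

```text
[554.   78.3  91.6] [-0.   0.2 -0.8] 8.3
top 70
scene 237
[0, 1] ring top xyz, tilt xy deg [508.7  77.   94.8   5.5  -1.4] 2.261
[1] ring top xyz, tilt xy deg [ 5.114e+02  7.880e+01  9.490e+01  1.580e+01 -2.000e-01] 0.558
```

The centre agrees at (508.5,77.5); the tilt is poorly constrained but small. Lowering in steps.

>>> apply_moves([
  [0, 0, 0, 0.025, 0, 0, 1],
  [0, 0, 0, 0.02, 0, 0, 1],
  [0, 0, 0, 0.008, 0, 0, 1],
  [0, 0, 0, 0, 0, 0, 1],
  [0, 0, 0, 0, 0, 0, 1],
])

```text
time_s: 25.02
ee_pos: [553.7, 78.2, 75.1]
eef_rot: [0.5, 0.5, -0.5, 0.5]
ft_force: [-0.0, 0.0, -0.1]
gripper_width: 8.3
```

>>> apply_moves([
  [0, 0, 0, 0.004, 0, 0, 1],
  [0, 0, 0, 0, 0, 0, 1],
  [0, 0, 0, 0, 0, 0, 1],
])

```text
time_s: 25.27
ee_pos: [554.0, 78.3, 74.4]
eef_rot: [0.5, 0.5, -0.5, 0.5]
ft_force: [-0.5, -0.2, -0.4]
gripper_width: 8.7
```

>>> apply_moves([
  [0, 0, 0, 0.004, 0, 0, 1],
  [0, 0, 0, 0, 0, 0, 1],
  [0, 0, 0, 0, 0, 0, 1],
])

```text
time_s: 25.52
ee_pos: [554.5, 78.3, 73.5]
eef_rot: [0.5, 0.5, -0.499, 0.5]
ft_force: [0.3, 1.1, 1.4]
gripper_width: 8.8
```

>>> apply_moves([
  [0, 0, 0, 0.003, 0, 0, 1],
  [0, 0, 0, 0, 0, 0, 1],
  [0, 0, 0, 0, 0, 0, 1],
])

```text
time_s: 25.77
ee_pos: [555.1, 78.3, 73.0]
eef_rot: [0.5, 0.5, -0.499, 0.501]
ft_force: [0.8, 0.4, 5.3]
gripper_width: 8.8
```

```bash
python3 tilt.py r 51 508 78 80
```

```text
[555.   78.4  73. ] [ 1.2 -0.2  5.8] 8.6
top 52
scene 216
[0, 1] ring top xyz, tilt xy deg [510.2  76.2  76.5   4.4  -1.3] 2.91
[1] ring top xyz, tilt xy deg [497.3  77.7  55.8  27.7  -4. ] 0.541
```

Contact at z 73.0 (72.9 expected) with about 5 N. Releasing, then retreating.

>>> apply_moves([
  [0, 0, 0, 0, 0, 0, 0.88],
  [0, 0, 0, 0, 0, 0, 0.86],
  [0, 0, 0, 0, 0, 0, 0.82],
  [0, 0, 0, 0, 0, 0, 0.77],
  [0, 0, 0, 0, 0, 0, 0.74],
])

```text
time_s: 26.28
ee_pos: [553.0, 78.2, 71.6]
eef_rot: [0.499, 0.501, -0.5, 0.5]
ft_force: [-0.7, 0.6, 0.2]
gripper_width: 20.1
```

>>> apply_moves([
  [0, 0, 0, 0, 0, 0, 0.74],
  [0, 0, 0, -0.01, 0, 0, 0.74],
  [0, 0, 0, -0.03, 0, 0, 0.74],
  [0, 0, 0, -0.06, 0, 0, 0.74],
  [0, 0, 0, -0.1, 0, 0, 0.74],
])

```text
time_s: 26.7
ee_pos: [552.0, 78.0, 131.3]
eef_rot: [-0.498, -0.501, 0.501, -0.499]
ft_force: [0.0, 0.5, -0.3]
gripper_width: 22.5
```

>>> apply_moves([
  [0, 0, 0, -0.1, 0, 0, 0.6],
  [0, 0, 0, 0, 0, -0.12, 0.6],
  [0, 0, 0, 0, 0, -0.12, 0.6],
  [0, 0, 0, 0, 0, -0.12, 0.6],
  [0, 0, 0, 0, 0, -0.12, 0.6],
])

```text
time_s: 27.12
ee_pos: [553.8, 223.8, 163.6]
eef_rot: [0.501, 0.5, -0.499, 0.5]
ft_force: [0.6, -0.7, 0.1]
gripper_width: 34.3
```

>>> apply_moves([
  [0, 0, 0, 0, 0, -0.12, 0.6],
  [0, 0, 0, 0, 0, -0.12, 0.6],
  [0, 0, 0, 0, 0, -0.12, 0.6],
  [0, 0, 0, 0, 0, 0, 0.6],
  [0, 0, 0, 0, 0, 0, 0.6],
])

```text
time_s: 27.53
ee_pos: [552.7, 333.5, 162.4]
eef_rot: [0.499, 0.502, -0.498, 0.501]
ft_force: [0.5, -1.0, -0.4]
gripper_width: 34.9
```

```bash
python3 m2.py; python3 tilt.py r 51 508 78 80; python3 tilt.py y 68 508 78 66; python3 look.py z_ | grep -E "basket|socket|air|oil|screw"; python3 - <<'E'
import cv2,numpy as np
a=cv2.imread('pics/z_scene.png'); b=cv2.imread('pics/z_top.png')
c=cv2.resize(a[90:330,100:460],(450,300)); 
e=cv2.resize(a[170:260,280,None] if 0 else a[165:265,275:400],(345,276),interpolation=3); t=cv2.resize(b[185:275,165:290],(383,276),interpolation=3)
o=np.zeros((590,750,3),np.uint8); o[:300,:450]=c; o[305:581,:345]=e; o[305:581,360:743]=t
cv2.imwrite('pics/fin.png',o)
E
```

```text
[552.7 333.5 162.4] [[-0.0, 1.0, 0.006], [0.001, 0.006, -1.0], [-1.0, -0.0, -0.001]]
top lid_large 0.72 1387 ([506.2, 78.4], np.float64(0.975))
top lid_medium 0.7 1029 ([508.7, 78.3], np.float64(0.978))
top lid_small 0.93 1370 ([512.0, 289.0], np.float64(0.0))
top lid_small 0.93 1370 ([511.0, 77.7], np.float64(0.955))
scene lid_large 0.56 1492 ([507.8, 76.8], np.float64(0.962))
scene lid_medium 0.77 1002 ([508.7, 78.2], np.float64(0.928))
scene lid_small 0.66 1663 ([512.0, 289.0], np.float64(0.0))
scene lid_small 0.66 1663 ([511.6, 77.6], np.float64(0.968))
[553.7 330.  162.3] [ 0.2 -0.8 -0. ] 34.9
top 120
scene 295
[0, 1] ring top xyz, tilt xy deg [510.2  76.6  78.3   3.5  -1.7] 1.215
[1] ring top xyz, tilt xy deg [510.7  75.7  77.9   3.9  -2.2] 0.393
[553.7 330.2 162.3] [ 0.1 -0.4 -0.7] 34.7
top 207
scene 407
[0, 1] ring top xyz, tilt xy deg [5.076e+02 7.800e+01 6.750e+01 7.000e-01 1.000e-01] 0.966
[1] ring top xyz, tilt xy deg [ 5.084e+02  7.760e+01  6.790e+01 -7.000e-01  1.000e-01] 0.39
socket [(0.45, [519.2, -382.7, 7.5])]
basket [(0.63, [515.2, -384.5, -0.5])]
air_tool [(0.55, [660.7, 207.2, -2.0]), (0.54, [510.3, 82.2, 32.2])]
oil_bottle [(0.91, [700.5, 3.1, -5.9])]
screwdriver [(0.64, [660.2, -256.1, -0.2])]
socket [(0.65, [514.5, -384.0, 1.8])]
basket [(0.7, [514.6, -382.6, -0.6])]
air_tool [(0.66, [671.9, 205.6, 2.9])]
oil_bottle [(0.32, [659.8, -256.8, 0.7])]
screwdriver [(0.74, [657.8, -255.7, 1.3])]
```

View pics/fin.png

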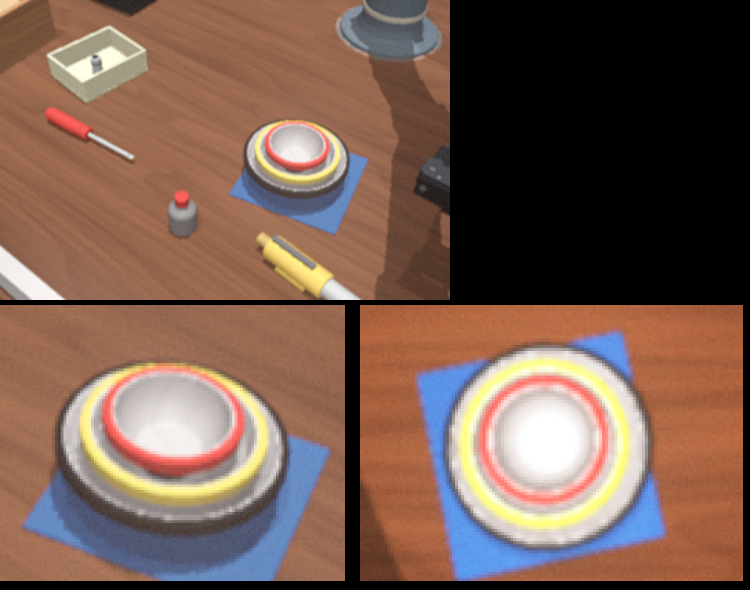

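The final picture shows three concentric rims on the mat, the socket standing in the basket, and the other items in place. The red ring fit gives a doubtful tilt of about 3–4°. I'll calibrate that fit on the first pictures, where the same lid lay level on the table.

```bash
sed -e "s/^D=.*/D=[img('top'),img('scene')]\nif len(sys.argv)>6:\n    for d,n in zip(D,('top','scene')): d['pixels']=cv2.imread('pics\/'+sys.argv[6]+n+'.png')[:,:,::-1].copy()/" tilt.py > tilt2.py
cat >> tilt2.py <<'E'
for k in ([0,1],[0],[1]):
    m=minimize(lambda p:cost(np.r_[p,0,0],k),[x0,y0,z0],method='Nelder-Mead',options=dict(initial_simplex=[[x0,y0,z0],[x0+4,y0,z0],[x0,y0+4,z0],[x0,y0,z0+4]],xatol=.05))
    print('level',k,np.round(m.x,1),round(m.fun,3))
E
python3 tilt2.py r 51 512 289 48 a_; python3 tilt2.py r 51 510 77.5 80 z_; python3 tilt2.py y 68 456 -134 48 a_
```

```text
[553.7 330.3 162.3] [ 0.3 -0.4 -0.2] 35.1
top 327
scene 583
[0, 1] ring top xyz, tilt xy deg [511.2 288.7  48.7   2.1   2.1] 0.436
[1] ring top xyz, tilt xy deg [5.121e+02 2.885e+02 4.880e+01 1.000e-01 1.400e+00] 0.164
level [0, 1] [511.2 289.1  48.5] 0.455
level [0] [508.7 279.1  82.3] 0.161
level [1] [513.  288.7  50. ] 0.166
[553.7 330.3 162.3] [0.2 0.2 0.6] 34.5
top 125
scene 297
[0, 1] ring top xyz, tilt xy deg [510.5  77.1  78.5   2.5  -2.9] 1.164
[1] ring top xyz, tilt xy deg [512.2  77.   79.3   3.1  -3.5] 0.391
level [0, 1] [510.2  77.3  77.1] 1.195
level [0] [510.5  78.9  73.3] 0.781
level [1] [509.5  77.   80. ] 0.405
[553.7 330.3 162.2] [-0.5 -0.6  0.6] 34.8
top 454
scene 401
[0, 1] ring top xyz, tilt xy deg [ 455.9 -134.    50.6   -1.5    1.3] 0.608
[1] ring top xyz, tilt xy deg [ 4.564e+02 -1.353e+02  4.970e+01 -4.000e-01  5.000e-01] 0.229
level [0, 1] [ 456.2 -134.2   50.3] 0.623
level [0] [ 454.2 -130.    85. ] 0.116
level [1] [ 457.1 -135.    50.2] 0.231
```

```bash
sed -i 's/(((H<5)|(H>170))&(S>135)&(V>60))/(((H<8)|(H>168))\&(S>85)\&(V>60))/' h.py; sed -i 's/int(1.35\*/int(1.15*/' h.py; python3 tilt2.py r 51 510 77.5 78 z_
```

```text
[553.7 330.3 162.3] [ 0.9 -0.6  0. ] 34.9
top 342
scene 470
[0, 1] ring top xyz, tilt xy deg [510.   77.5  80.2   1.1   0. ] 0.332
[1] ring top xyz, tilt xy deg [5.10e+02 7.60e+01 7.87e+01 1.40e+00 3.00e-01] 0.15
level [0, 1] [509.9  77.6  80.4] 0.335
level [0] [508.4  75.5 100.9] 0.125
level [1] [510.8  76.8  79.5] 0.152
```

With a fuller mask the red ring is level to about 1°, top at z 80.2 (80 expected), centred at (510,77.5). It is fully seated, so I'm handing in.

```bash
python3 -c "
from cell import robot
print(robot.close_job(), robot.state()['time_s'])"
```

```text
the job is handed in; nothing more can be done
the job is handed in; nothing more can be done
```

The job is done and handed in. The last move ended at 27.5 s on the robot's clock, and only camera calls came after it. I moved the socket into the basket first, then set the yellow lid into the large one and the red lid into the yellow one. Both lids were lowered to light contact (about 2 N and 5 N) before release.

**Last checks:**
- **Socket:** it stands in the basket in the final picture.
- **Yellow lid:** its rim top is at z of about 67.5 mm (66 expected), level within about 1°, and centred within about 2 mm of the large lid.
- **Red lid:** its rim top is at z 80.2 mm (80 expected), level within about 1°, and centred 2–3 mm from the yellow lid.
- **Large lid, air tool, oil bottle and screwdriver:** in the pictures all four are where they began. Most of the trained networks' positions agree with that, to within a few mm.

**Checks that failed or disagreed:**
- My first pinch of the yellow rim was too deep (12.2 mm opening on a 9 mm rim), so I pinched again 3 mm higher.
- The yellow lid sagged about 3.4° while held, so I levelled it before setting it down.
- An early fit of the red ring showed 2–4° of tilt because the colour mask was too strict; a fuller mask brought it to about 1°.
- In the last look the top camera's oil-bottle report landed on the screwdriver, and the scene camera's second air-tool report landed on the nest. I took both as false hits.

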